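# Open the sorting tray at the violet fittings

## Task

The round sorting tray has a clear dial cover with one wedge-shaped opening, edged in yellow. Turn the cover by its finger bar until the opening lies squarely over the compartment that holds the violet wax fittings, then let go; do not touch the fittings themselves.

Things in the scene. Friction and masses are not known exactly. Their poses are not given: they have to be found in the camera images.
- violet_fittings: Small violet tangle of wax fittings, 37 x 54 x 20 mm, loose on the floor (4 mm above the bench) of one of six 60-degree compartments of a round white tray. Origin: centre of its underside, within 5 mm of the compartment's middle, 75 mm from the tray's centre. Other compartments hold orange wax and a brown lump. The violet dish and violet cross-shaped block on the bench are not meant.
- opening (a point): Middle of the opening in the clear dial cover, 75 mm from its turning axis, 43 mm above the bench; it moves with the cover. The opening is a wedge 52 degrees wide that runs out to the edge; its two straight sides are marked with yellow strips. The cover is a flat disc, 232 mm across, its top 44 mm above the bench; the black hub, 80 mm across, stands 1 mm higher.
- bar_grip (a point): Where to grip the cover: on its vertical turning axis (the tray's centre), 67 mm above the bench, inside the black upright finger bar, 64 mm long, 16 mm wide, from 45 to 81 mm above the bench. The bar's length (this point's x axis) points from the turning axis to the middle of the opening, as does the yellow line on its top. The tray is fixed to the bench.
- dial (a joint): Angle of the cover on the tray, rad, growing anticlockwise seen from above; range -2.6 to 2.6. Light even friction (0.06 N m): it stays where it is left. It starts within 0.35 of 0; the violet fittings lie 60 degrees to one side or the other, under about +1.05 or -1.05, so one turn of 0.7 to 1.4 rad does it. Gripped on its bar it turns with the gripper.

How it is judged:
By the outcome, as a careful person would: the job done as asked, in the order asked, and still so for the second after the job is handed in, with the robot touching nothing.
It also fails if it takes over 32 s, if anything falls off the work surface, if the arm or the gripper's body presses on something with over 40 N, if the wrist force passes 120 N, or if a joint passes its speed limit or range.

## Robot

A 6-joint arm with a two-finger parallel gripper is mounted at the origin on the work surface; the furniture and walls round the work are solid. World frame = base frame: x ahead of the robot, y to its left, z up, the work surface at z = 0. Lengths are in m, angles in rad, forces in N, time in s.
With the tool pointing down it reaches from about 0.3 to 0.775 m from the base axis. Payload 14.6 kg.
Tool frame: the origin (TCP) lies on the centre line of the jaws, within the pads' length; the fingertips stand ctrl.tcp_to_tips ahead of it and the grasp point (between the pads) lies 2 mm behind it (ctrl.tcp_to_tips is the distance from the TCP to the fingertips, in m); z points along the fingers, y is the line along which they close (so a half turn about z gives the same grasp; the last joint's range is limited). The gripper opens to 94 mm and grips with 3 to 60 N. Pads are 16 mm wide; open, the fingers measure 119 mm over their backs; the gripper's body (75 mm by 177 mm) begins 78 mm behind the grasp point.
Start: joints at [-1.339, 0.3, 1.521, -0, 1.321, -0.067], TCP at [0.162, -0.526, 0.222] pointing down, gripper open.
Joint ranges: [-3.03, 3.03], [-0.79, 2.21], [0.23, 2.52], [-1.04, 4.18], [0, 3.07], [-2.55, 2.55]. Speed limits (rad/s): [2.22, 2.22, 2.57, 3.14, 3.14, 3.14].

## Interface

Orientations are given as [roll, pitch, yaw] about the fixed x, y, z axes, in that order (R = Rz(yaw) Ry(pitch) Rx(roll)).
In Python, from station import telemetry, viewer, hand_in, ctrl gives the robot as it stands.
- The arm moves only by the tool step_arm, never from a script. Its argument "plan" is a list of rows, each an object of numbers: "dx", "dy", "dz": the shift along the tool's x, y, z scaled (see below); "rx", "ry", "rz": the turn, a rotation vector about the tool's x, y, z scaled (see below); "claw": the closure, from 0 (fully open) to 1 (shut). In form: [{"dx": .., "dy": .., "dz": .., "rx": .., "ry": .., "rz": .., "claw": ..}, ...]. A call has 1 to 10 rows; each row shifts and turns the commanded pose from where the row before left it, along the tool's axes as they then stand; what a row does not reach is not made up. The controller multiplies each number of a shift by 0.1 m and each number of a turn by 90 degrees. A row lasts 1/10 s, in which the tool goes at most 50 mm and 8.59 degrees, less where a joint would pass 70% of its speed; a pose out of reach is approached as far as the arm can. A call with a number of a shift or a turn outside -1 to 1 is refused whole. A call with a gripper value outside its range is refused whole. The fingers move at their own pace and stop on an object; "grip_force" is the grip in N (left out, the last holds). Time passes only in rows, so rows that do not move let the fingers close. It gives the time, the measured TCP pose, the force, the opening and the grip force at its end, in the units of the state.
- telemetry.get_obs(): the state, without advancing time (a new reading comes with each control period).
- viewer.camera(name): name is "scene" or "top" or "wrist"; returns a dict with "img" (480x640x3 uint8, red, green, blue), "z_map" (480x640 float32, m along the optical axis (not along the pixel's ray), 0 where there is no reading), "fx", "fy", "cx", "cy" (pixels), "R" (3x3) and "t" (3): a world point X has camera coordinates R X + t; the wrist camera has in their place "tool_from_camera" (4x4, takes a point from camera to tool coordinates, whose origin is the TCP and whose axes are the flange's). Camera axes: x right, y down, z forward; pixel columns grow to the right and rows downward; lengths in m; the calibration is good to about 2 mm. A picture is of the moment at which its call begins: read the wrist's pose just before it.
- hand_in(): hands the job in; it is judged then, once.
Trained networks look in a picture, given as the dict that the camera call returned (one of the last four; its "shot" number tells which), for a name from the list of things; names that differ only in an ending like _2 or _b are one class to them, and where a whole thing is asked for, a point or a joint stands for the part that bears it (a point fixed in the world has none). Each returns a list of dicts, best first, with "score" (0 to 1); they miss things now and then, are a little off and sometimes report something else, mostly with a low value. They report only what shows in the picture. A call takes as long as a camera call.
- viewer.recognise(target, picture): "rect" ([left, top, right, bottom] in pixels, round what is visible of it).
The state is a dict: "time_s": time; "qpos": joint angles; "joint_vel": joint speeds; "tau": joint torques, N m; "ee_pos": TCP position; "eef_rot": TCP orientation; "force": force on the tool from outside, world axes, zero at the start; "moment": the same for the moment, N m; "grip_width": finger opening in m; "grip_force": force on a finger pad.
Only numpy, scipy, OpenCV 4.12 (cv2) and the standard library are available. Lean on these libraries where they do the work, as an engineer would, in place of code of your own. Each camera call takes 0.05 s, during which the arm holds its last target. There are 200 camera calls.

## Working session

There is one attempt and no reset: what is moved stays moved. The work goes in short steps, Python scripts to look and compute and a tool call to move; the robot and the scene stay as the last step left them, time stands still between calls to the robot, and variables do not carry over. Pictures are saved under pics/ and viewed, at most 10 in all, crops included, and the job is handed in when it is done.

Besides the shell and the picture viewer there is one more tool, called after "Call:" by a JSON object that holds its "method" and its "body", one argument or row to a line. step_arm: Moves the arm, as the interface text tells. Shifts and turns lie within -1 to 1; 1 stands for 0.1 m of shift or 90 degrees of turn. Its arguments: {"type":"object","properties":{"plan":{"type":"array"},"grip_force":{"type":"number"}},"required":["plan"]}

```bash
mkdir -p pics; python3 - <<'E'
from station import telemetry, viewer, ctrl
import cv2,numpy as np,pickle
o=telemetry.get_obs();print(o['time_s'],o['ee_pos'],o['eef_rot'],ctrl.tcp_to_tips,o['grip_width'])
for n in ['top','scene']:
    c=viewer.camera(n);cv2.imwrite(f'pics/{n}1.png',c['img'][...,::-1])
    pickle.dump(c,open(f'{n}.pkl','wb'))
    for k in ['violet_fittings','opening','bar_grip','dial']:
        for r in viewer.recognise(k,c)[:2]: print(n,k,r)
E
```

```text
0.0 [ 0.16184555 -0.52539554  0.22187837] [-3.14042673e+00 -6.27152430e-05  2.98818543e-01] 0.017 0.09437205919814322
top violet_fittings {'rect': [222.7, 225.6, 371.5, 369.1], 'score': 0.7}
top opening {'rect': [223.2, 226.2, 372.6, 369.3], 'score': 0.96}
top bar_grip {'rect': [222.9, 226.5, 371.8, 368.9], 'score': 0.75}
top dial {'rect': [225.4, 225.1, 374.9, 365.3], 'score': 0.75}
scene opening {'rect': [196.7, 170.1, 347.2, 279.0], 'score': 0.9}
scene bar_grip {'rect': [194.8, 170.8, 343.6, 274.3], 'score': 0.96}
scene dial {'rect': [195.2, 169.8, 345.5, 275.3], 'score': 0.79}
```

View pics/top1.png

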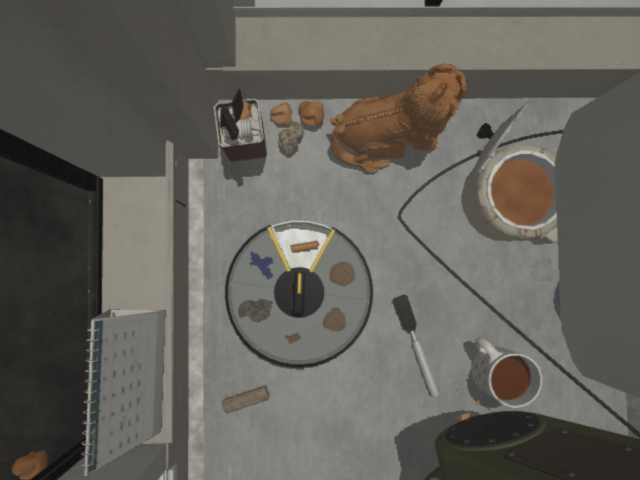

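The top view shows the tray centred near (299,293) with its opening pointing up at (302,245). The violet fittings are at (261,264), one compartment to the left of the opening. Next I'll convert these to world coordinates.

```bash
cat > h.py <<'E'
import numpy as np,cv2
def toplane(c,uv,z,R=None,t=None):
    R=c['R'] if R is None else R; t=c['t'] if t is None else t
    uv=np.atleast_2d(uv).astype(float)
    d=np.c_[(uv[:,0]-c['cx'])/c['fx'],(uv[:,1]-c['cy'])/c['fy'],np.ones(len(uv))]@R
    o=-R.T@t
    return o+d*((z-o[2])/d[:,2])[:,None]
def masks(c):
    h=cv2.cvtColor(c['img'],cv2.COLOR_RGB2HSV)
    return cv2.inRange(h,(22,120,110),(33,255,255)),cv2.inRange(h,(115,70,40),(150,255,255))
E
python3 - <<'E'
from h import *;import pickle
c=pickle.load(open('top.pkl','rb'))
y,v=masks(c)
box=np.zeros_like(y);cv2.circle(box,(299,293),76,255,-1)
y&=box;v&=box
P=lambda m:np.argwhere(m)[:,::-1]
rect=[(226,293),(373,293),(299,220.5),(299,366.5)]
E=toplane(c,rect,.044);print(E.round(3),E.mean(0))
vp=toplane(c,P(v),.014);print('violet',len(vp),vp.mean(0))
n,l,s,ce=cv2.connectedComponentsWithStats(y)
for i in range(1,n):
    if s[i,4]>8:
        p=P(l==i);z=.08 if s[i,4]<70 and abs(ce[i][0]-299)<8 else .044
        q=toplane(c,p,z)[:,:2];d=np.linalg.svd(q-q.mean(0))[2][0];print(s[i],ce[i],z,q.mean(0),np.degrees(np.arctan2(d[1],d[0])))
# bar: depth pixels
zz=c['z_map'];u,w=np.meshgrid(np.arange(640),np.arange(480));
X=np.stack([(u-c['cx'])/c['fx']*zz,(w-c['cy'])/c['fy']*zz,zz],-1).reshape(-1,3)
W=(X-c['t'])@c['R'];W=W[(box.ravel()>0)&(W[:,2]>.07)&(W[:,2]<.09)]
print('bar',len(W),W.mean(0),(W.min(0)+W.max(0))/2,np.ptp(W,axis=0))
d=np.linalg.svd(W[:,:2]-W[:,:2].mean(0))[2][0];print(np.degrees(np.arctan2(d[1],d[0])))
E
```

```text
[[0.389 0.406 0.044]
 [0.386 0.175 0.044]
 [0.502 0.29  0.044]
 [0.273 0.293 0.044]] [0.38749401 0.29105156 0.044     ]
violet 209 [0.43442702 0.35180483 0.014     ]
[267 227  24  44 142] [278.33802817 248.8943662 ] 0.044 [0.45739817 0.32357192] -155.1736814223022
[310 229  25  43 126] [322.13492063 249.91269841] 0.044 [0.45503302 0.25424199] 150.68529759729523
[298 273   3  21  60] [299.01666667 282.83333333] 0.08 [0.4040234  0.29137778] 179.11150185348978
bar 449 [0.38857744 0.29244332 0.08103792] [0.38867555 0.29231067 0.08059517] [0.06358617 0.01722155 0.01033138]
177.3946797054014
```

```bash
python3 - <<'E'
from h import *;import pickle
c=pickle.load(open('top.pkl','rb'))
zz=c['z_map'];u,w=np.meshgrid(np.arange(640),np.arange(480))
X=np.stack([(u-c['cx'])/c['fx']*zz,(w-c['cy'])/c['fy']*zz,zz],-1).reshape(-1,3)
W=((X-c['t'])@c['R']);W=W[zz.ravel()>0]
print('max height grid, rows x .1..0.8, cols y .6..-.6')
for x in np.arange(.1,.8,.1):
    print(round(x,1),[round(float(max(q[:,2].max(),0)),2) if len(q:=W[(abs(W[:,0]-x)<.05)&(abs(W[:,1]-y)<.05)]) else None for y in np.arange(.6,-.7,-.1)])
a=c['img'][212:375,218:381];a=cv2.createCLAHE(3,(4,4)).apply(cv2.cvtColor(a,cv2.COLOR_RGB2GRAY))
a=cv2.resize(a,(590,590),interpolation=cv2.INTER_CUBIC)
s=cv2.imread('pics/scene1.png')
cv2.imwrite('pics/crop.png',a)
E
```

```text
max height grid, rows x .1..0.8, cols y .6..-.6
0.1 [None, 0.14, 0.01, 0.01, 0.01, 0.02, None, None, 0.0, None, None, None, None]
0.2 [0.32, 0.31, 0.03, 0.03, 0.01, 0.39, 0.44, 0.36, 0.14, 0.0, None, None, None]
0.3 [0.16, 0.31, 0.05, 0.05, 0.05, 0.02, 0.09, 0.12, 0.01, None, None, None, None]
0.4 [0.16, 0.31, 0.05, 0.09, 0.05, 0.05, 0.07, 0.02, None, None, None, None, None]
0.5 [0.41, 0.14, 0.05, 0.05, 0.05, 0.22, 0.11, 0.11, None, None, None, None, None]
0.6 [0.44, 0.58, 0.55, 0.12, 0.11, 0.24, 0.25, 0.11, 0.01, None, None, None, None]
0.7 [None, None, 0.47, 0.14, 0.14, 0.2, 0.14, 0.14, 0.14, None, None, None, None]
```

View pics/crop.png

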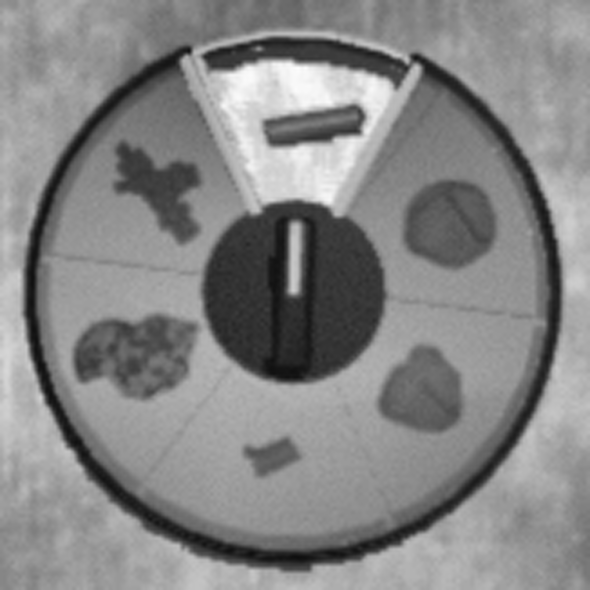

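View pics/scene1.png

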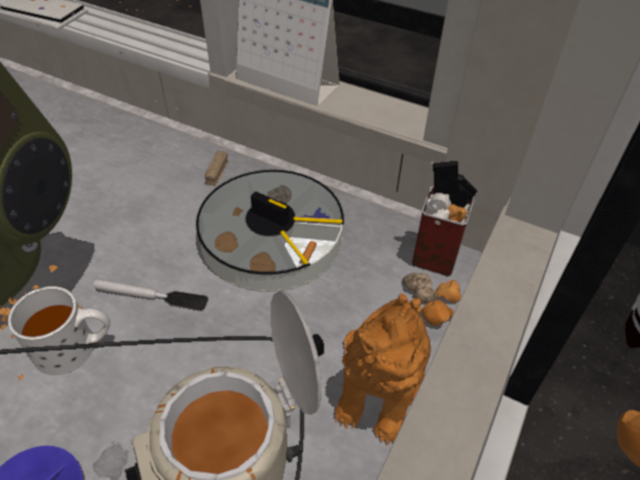

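The crop shows the dividers as faint lines, left at (50,257)-(195,271) and right at (390,300)-(530,317). In the scene view, the teapot lid is the tall obstacle on the route, so I'll lift and go around it close to the base.

Call:
{"method": "step_arm", "body": {
  "plan": [
    {"dz": -0.35,"rz": 0.071,"claw": 0},
    {"dz": -0.35,"rz": 0.071,"claw": 0},
    {"dz": -0.35,"rz": 0.07,"claw": 0}
  ]
}}

```text
$.plan[0]: bad value
```

```bash
python3 - <<'E'
from h import *;import pickle
c=pickle.load(open('top.pkl','rb'))
L=[((50,257),(195,271)),((390,300),(530,317)),((225,370),(150,480)),((345,405),(392,520))]
for a in L:
    p=np.array(a)/(590/163)+[218,212]-.4
    for z in(.02,.04):
        q=toplane(c,p,z)[:,:2];d=q[1]-q[0]
        if d@(q[1]-[.388,.2915])<0:d=-d
        r=q-[.388,.2915]
        print(z,np.degrees(np.arctan2(d[1],d[0])),np.degrees(np.arctan2(r[:,1],r[:,0])))
E
```

```text
0.02 83.78024185801293 [81.26700091 77.68638811]
0.04 83.78024185801294 [80.92183731 76.85973742]
0.02 -97.6268894836542 [-95.78160229 -96.88310668]
0.04 -97.62688948365417 [-94.88369745 -96.52173522]
0.02 145.0021953133942 [137.51029693 141.6837456 ]
0.04 145.00219531339422 [136.97583984 141.46890581]
0.02 -158.3285125268388 [-156.74848012 -157.53706825]
0.04 -158.32851252683884 [-156.44352463 -157.38949234]
```

Call:
{"method": "step_arm", "body": {
  "plan": [
    {"dx": 0,"dy": 0,"dz": -0.35,"rx": 0,"ry": 0,"rz": 0.071,"claw": 0},
    {"dx": 0,"dy": 0,"dz": -0.35,"rx": 0,"ry": 0,"rz": 0.071,"claw": 0},
    {"dx": 0,"dy": 0,"dz": -0.35,"rx": 0,"ry": 0,"rz": 0.07,"claw": 0}
  ]
}}

```text
time_s: 0.8
ee_pos: [0.1618, -0.5254, 0.3288]
eef_rot: [-3.141, 0.0, -0.039]
force: [0.1, -0.0, -0.2]
grip_width: 0.0941
grip_force: 0.0
```

Call:
{"method": "step_arm", "body": {
  "plan": [
    {"dx": 0.2,"dy": -0.4,"dz": 0,"rx": 0,"ry": 0,"rz": 0,"claw": 0},
    {"dx": 0.2,"dy": -0.4,"dz": 0,"rx": 0,"ry": 0,"rz": 0,"claw": 0},
    {"dx": 0.2,"dy": -0.4,"dz": 0,"rx": 0,"ry": 0,"rz": 0,"claw": 0},
    {"dx": 0.2,"dy": -0.4,"dz": 0,"rx": 0,"ry": 0,"rz": 0,"claw": 0},
    {"dx": 0.2,"dy": -0.4,"dz": 0,"rx": 0,"ry": 0,"rz": 0,"claw": 0},
    {"dx": 0.2,"dy": -0.4,"dz": 0,"rx": 0,"ry": 0,"rz": 0,"claw": 0},
    {"dx": 0.2,"dy": -0.4,"dz": 0,"rx": 0,"ry": 0,"rz": 0,"claw": 0},
    {"dx": 0.2,"dy": -0.4,"dz": 0,"rx": 0,"ry": 0,"rz": 0,"claw": 0},
    {"dx": 0.2,"dy": -0.4,"dz": 0,"rx": 0,"ry": 0,"rz": 0,"claw": 0},
    {"dx": 0.2,"dy": -0.4,"dz": 0,"rx": 0,"ry": 0,"rz": 0,"claw": 0}
  ]
}}

```text
time_s: 1.8
ee_pos: [0.3759, -0.1309, 0.3277]
eef_rot: [3.141, -0.001, -0.034]
force: [0.6, -0.8, 0.5]
grip_width: 0.094
grip_force: 0.0
```

Call:
{"method": "step_arm", "body": {
  "plan": [
    {"dx": 0,"dy": -0.42,"dz": 0,"rx": 0,"ry": 0,"rz": 0,"claw": 0},
    {"dx": 0,"dy": -0.42,"dz": 0,"rx": 0,"ry": 0,"rz": 0,"claw": 0},
    {"dx": 0,"dy": -0.42,"dz": 0,"rx": 0,"ry": 0,"rz": 0,"claw": 0},
    {"dx": 0,"dy": -0.42,"dz": 0,"rx": 0,"ry": 0,"rz": 0,"claw": 0},
    {"dx": 0,"dy": -0.42,"dz": 0,"rx": 0,"ry": 0,"rz": 0,"claw": 0},
    {"dx": 0,"dy": -0.42,"dz": 0,"rx": 0,"ry": 0,"rz": 0,"claw": 0},
    {"dx": 0,"dy": -0.42,"dz": 0,"rx": 0,"ry": 0,"rz": 0,"claw": 0},
    {"dx": 0,"dy": -0.42,"dz": 0,"rx": 0,"ry": 0,"rz": 0,"claw": 0},
    {"dx": 0,"dy": -0.42,"dz": 0,"rx": 0,"ry": 0,"rz": 0,"claw": 0},
    {"dx": 0,"dy": -0.42,"dz": 0,"rx": 0,"ry": 0,"rz": 0,"claw": 0}
  ]
}}

```text
time_s: 2.8
ee_pos: [0.3895, 0.2889, 0.3276]
eef_rot: [-3.141, -0.0, -0.034]
force: [0.9, 0.0, 0.2]
grip_width: 0.0936
grip_force: 0.0
```

```bash
python3 - <<'E'
from station import telemetry, viewer, ctrl
from h import *;import pickle
from scipy.spatial.transform import Rotation as Ro
o=telemetry.get_obs();c=viewer.camera('wrist');cv2.imwrite('pics/w1.png',c['img'][...,::-1])
T=np.eye(4);T[:3,:3]=Ro.from_euler('xyz',o['eef_rot']).as_matrix();T[:3,3]=o['ee_pos']
M=np.linalg.inv(T@c['tool_from_camera']);c['R']=M[:3,:3];c['t']=M[:3,3]
pickle.dump(c,open('w1.pkl','wb'))
print(o['ee_pos'],o['eef_rot'],o['qpos'])
zz=c['z_map'];u,w=np.meshgrid(np.arange(640),np.arange(480))
W=((np.stack([(u-c['cx'])/c['fx']*zz,(w-c['cy'])/c['fy']*zz,zz],-1).reshape(-1,3)-c['t'])@c['R'])
ok=(zz.ravel()>0)&(np.hypot(W[:,0]-.388,W[:,1]-.2915)<.05)&(W[:,2]>.077)&(W[:,2]<.085)
r=cv2.minAreaRect(W[ok][:,:2].astype(np.float32)*1000);print('bar',ok.sum(),r)
y,v=masks(c)
vp=toplane(c,np.argwhere(v)[:,::-1],.014);vp=vp[np.hypot(vp[:,0]-.388,vp[:,1]-.2915)<.116];print('violet',len(vp),vp.mean(0))
n,l,s,ce=cv2.connectedComponentsWithStats(y)
for i in range(1,n):
    if s[i,4]>40:
        q=toplane(c,np.argwhere(l==i)[:,::-1],.044)[:,:2];d=cv2.fitLine(q.astype(np.float32),cv2.DIST_L2,0,1e-4,1e-4).ravel();print(s[i],q.mean(0),np.degrees(np.arctan2(d[1],d[0])))
E
```

```text
[0.38946896 0.28891463 0.32758039] [-3.14137323e+00 -3.80076105e-04 -3.39539278e-02] [ 5.62713539e-01  9.07211674e-02  1.52833477e+00 -3.20861760e-05
  1.52209902e+00  2.16746531e+00]
bar 788 ((390.1407775878906, 291.3572692871094), (15.572003364562988, 62.456993103027344), 87.75289154052734)
violet 468 [0.43582667 0.35188069 0.014     ]
[270 115  35  63 324] [0.4595659  0.32418011] 24.375422
[329 117  36  61 317] [0.45599433 0.25419545] -29.637743
[314 182   5  29 139] [0.39960464 0.29232797] -2.1370144
```

View pics/w1.png

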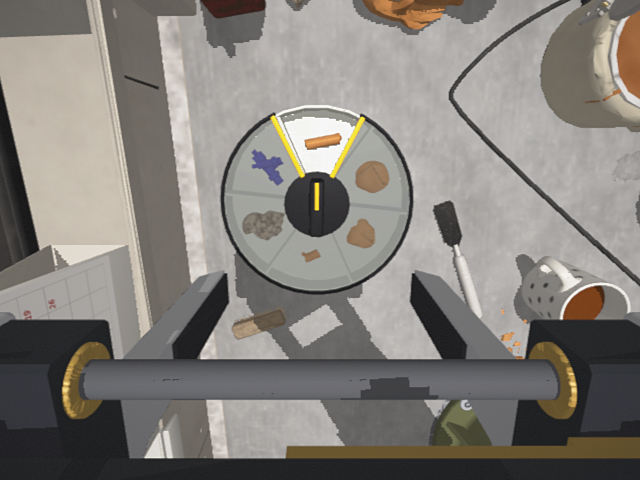

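The wrist view shows the bar at (317,203) and the violet fittings at (267,165). The dividers put the middle of the violet compartment at about 52.6°, and the opening is now at about -2.3°. I'll descend onto the bar and grip it.

Call:
{"method": "step_arm", "body": {
  "plan": [
    {"dx": 0,"dy": -0.025,"dz": 0.4,"rx": 0,"ry": 0,"rz": 0.004,"claw": 0},
    {"dx": 0,"dy": 0,"dz": 0.4,"rx": 0,"ry": 0,"rz": 0,"claw": 0},
    {"dx": 0,"dy": 0,"dz": 0.4,"rx": 0,"ry": 0,"rz": 0,"claw": 0.3},
    {"dx": 0,"dy": 0,"dz": 0.4,"rx": 0,"ry": 0,"rz": 0,"claw": 0.3},
    {"dx": 0,"dy": 0,"dz": 0.4,"rx": 0,"ry": 0,"rz": 0,"claw": 0.3},
    {"dx": 0,"dy": 0,"dz": 0.3,"rx": 0,"ry": 0,"rz": 0,"claw": 0.4},
    {"dx": 0,"dy": 0,"dz": 0.2,"rx": 0,"ry": 0,"rz": 0,"claw": 0.4},
    {"dx": 0,"dy": 0,"dz": 0.1,"rx": 0,"ry": 0,"rz": 0,"claw": 0.5},
    {"dx": 0,"dy": 0,"dz": 0,"rx": 0,"ry": 0,"rz": 0,"claw": 0.5}
  ],
  "grip_force": 20
}}

```text
time_s: 3.75
ee_pos: [0.3896, 0.2893, 0.0668]
eef_rot: [3.141, 0.001, -0.041]
force: [-1.0, 0.0, 0.7]
grip_width: 0.0478
grip_force: 0.0
```

Call:
{"method": "step_arm", "body": {
  "plan": [
    {"dx": 0,"dy": -0.02,"dz": 0,"rx": 0,"ry": 0,"rz": 0,"claw": 0.7},
    {"dx": 0,"dy": 0,"dz": 0,"rx": 0,"ry": 0,"rz": 0,"claw": 0.9},
    {"dx": 0,"dy": 0,"dz": 0,"rx": 0,"ry": 0,"rz": 0,"claw": 0.9},
    {"dx": 0,"dy": 0,"dz": 0,"rx": 0,"ry": 0,"rz": 0,"claw": 0.9},
    {"dx": 0,"dy": 0,"dz": 0,"rx": 0,"ry": 0,"rz": 0,"claw": 0.9}
  ]
}}

```text
time_s: 4.25
ee_pos: [0.3902, 0.292, 0.0679]
eef_rot: [-3.14, -0.001, -0.041]
force: [-1.2, 4.0, 2.1]
grip_width: 0.0159
grip_force: 20.0
```

Call:
{"method": "step_arm", "body": {
  "plan": [
    {"dx": 0,"dy": 0,"dz": 0,"rx": 0,"ry": 0,"rz": -0.04,"claw": 0.9},
    {"dx": 0,"dy": 0,"dz": 0,"rx": 0,"ry": 0,"rz": -0.07,"claw": 0.9},
    {"dx": 0,"dy": 0,"dz": 0,"rx": 0,"ry": 0,"rz": -0.07,"claw": 0.9},
    {"dx": 0,"dy": 0,"dz": 0,"rx": 0,"ry": 0,"rz": -0.08,"claw": 0.9},
    {"dx": 0,"dy": 0,"dz": 0,"rx": 0,"ry": 0,"rz": -0.08,"claw": 0.9},
    {"dx": 0,"dy": 0,"dz": 0,"rx": 0,"ry": 0,"rz": -0.08,"claw": 0.9},
    {"dx": 0,"dy": 0,"dz": 0,"rx": 0,"ry": 0,"rz": -0.07,"claw": 0.9},
    {"dx": 0,"dy": 0,"dz": 0,"rx": 0,"ry": 0,"rz": -0.07,"claw": 0.9},
    {"dx": 0,"dy": 0,"dz": 0,"rx": 0,"ry": 0,"rz": -0.05,"claw": 0.9},
    {"dx": 0,"dy": 0,"dz": 0,"rx": 0,"ry": 0,"rz": 0,"claw": 0.9}
  ]
}}

```text
time_s: 5.25
ee_pos: [0.3902, 0.292, 0.0679]
eef_rot: [-3.142, -0.001, 0.919]
force: [-1.1, 4.9, 3.5]
grip_width: 0.0158
grip_force: 20.0
```

Yaw is 52.7° and forces are small. I'll release and lift straight up.

Call:
{"method": "step_arm", "body": {
  "plan": [
    {"dx": 0,"dy": 0,"dz": 0,"rx": 0,"ry": 0,"rz": 0,"claw": 0.6},
    {"dx": 0,"dy": 0,"dz": 0,"rx": 0,"ry": 0,"rz": 0,"claw": 0.5},
    {"dx": 0,"dy": 0,"dz": 0,"rx": 0,"ry": 0,"rz": 0,"claw": 0.4},
    {"dx": 0,"dy": 0,"dz": -0.2,"rx": 0,"ry": 0,"rz": 0,"claw": 0.4},
    {"dx": 0,"dy": 0,"dz": -0.4,"rx": 0,"ry": 0,"rz": 0,"claw": 0.4},
    {"dx": 0,"dy": 0,"dz": -0.4,"rx": 0,"ry": 0,"rz": 0,"claw": 0.4},
    {"dx": 0,"dy": 0,"dz": -0.4,"rx": 0,"ry": 0,"rz": 0,"claw": 0.2},
    {"dx": 0,"dy": 0,"dz": -0.4,"rx": 0,"ry": 0,"rz": 0,"claw": 0},
    {"dx": 0,"dy": 0,"dz": -0.4,"rx": 0,"ry": 0,"rz": 0,"claw": 0},
    {"dx": 0,"dy": 0,"dz": -0.3,"rx": 0,"ry": 0,"rz": 0,"claw": 0}
  ]
}}

```text
time_s: 6.25
ee_pos: [0.39, 0.2914, 0.32]
eef_rot: [3.141, -0.002, 0.917]
force: [-0.4, 0.1, -0.4]
grip_width: 0.085
grip_force: 0.0
```

```bash
python3 - <<'E'
from station import telemetry, viewer, ctrl
from h import *
from scipy.spatial.transform import Rotation as Ro
o=telemetry.get_obs();c=viewer.camera('wrist');cv2.imwrite('pics/w2.png',c['img'][...,::-1])
T=np.eye(4);T[:3,:3]=Ro.from_euler('xyz',o['eef_rot']).as_matrix();T[:3,3]=o['ee_pos']
M=np.linalg.inv(T@c['tool_from_camera']);c['R']=M[:3,:3];c['t']=M[:3,3]
C=np.array([.3897,.2915]);ang=lambda p:np.degrees(np.arctan2(p[1],p[0]))
y,v=masks(c)
vp=toplane(c,np.argwhere(v)[:,::-1],.014)[:,:2];vp=vp[np.hypot(*(vp-C).T)<.116];print('violet',len(vp),vp.mean(0),ang(vp.mean(0)-C))
n,l,s,ce=cv2.connectedComponentsWithStats(y)
for i in range(1,n):
    if s[i,4]>40:
        q=toplane(c,np.argwhere(l==i)[:,::-1],.044)[:,:2];d=cv2.fitLine(q.astype(np.float32),cv2.DIST_L2,0,1e-4,1e-4).ravel();print(s[i],ang(q.mean(0)-C),ang(d))
E
```

```text
violet 524 [0.43548792 0.35215388] 52.950661004978286
[271 116  36  63 317] 79.9534745896231 79.701744
[332 116  35  63 350] 25.891365023735414 25.461946
[317 183   5  29 133] 52.60577355686922 51.857048
```

View pics/w2.png

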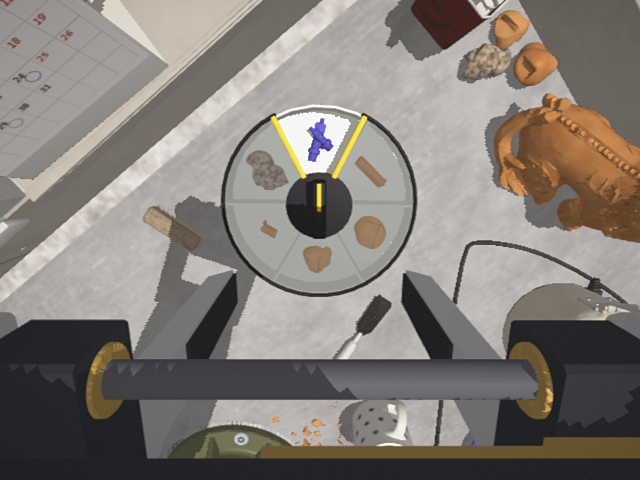

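The opening, between the strips at (273,117) and (364,117), frames the violet fittings at (319,140). The left and right dividers are level and the bar is vertical, so the opening sits square on the compartment.

```bash
python3 -c "
from station import hand_in
print(hand_in())"
```

```text
the job is handed in; nothing more can be done
None
```

I turned the cover about 55° anticlockwise by its bar and let go. The last picture before hand-in showed the opening within about half a degree of the middle of the violet fittings' compartment, and the fittings were not touched.

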